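Pack the stain-treatment caddy at the coin laundry

ROBOT

A 7-joint arm with a two-finger parallel gripper is mounted at the origin on the work surface. World frame = base frame: x ahead of the robot, y to its left, z up, the work surface at z = 0. Lengths are in m, angles in rad, forces in N, time in s.
With the tool pointing down it reaches from about 0.4 to 0.875 m from the base axis. Payload 6.5 kg.
Tool frame: the origin (TCP) lies on the centre line of the jaws, within the pads' length; the fingertips stand 22 mm ahead of it and the grasp point (between the pads) lies 3 mm ahead of it; z points along the fingers, y is the line along which they close (so a half turn about z gives the same grasp; the last joint's range is limited). The gripper opens to 88 mm and grips with 3 to 60 N. Pads are 18 mm wide; open, the fingers measure 123 mm over their backs; the gripper's body (75 mm by 187 mm) begins 45 mm behind the grasp point.
Start: joints at [-1.212, 0.536, -0.004, 1.538, 0.003, 1.067, -0.071], TCP at [0.268, 0.592, 0.261] pointing down, gripper open.
Joint ranges: [-2.7, 2.7], [-0.37, 2.16], [-1.27, 1.26], [0.24, 2.4], [-1.31, 4.45], [0.19, 1.91], [-2.76, 2.76]. Speed limits (rad/s): [2.39, 2.39, 3.14, 3.14, 3.14, 3.14, 3.14].

INTERFACE

Orientations are given as a unit quaternion [w, x, y, z].
In Python, from bench import readout, snapshot, camera_info, ticket gives the robot as it stands.
- The arm moves only by the tool servo_tool, never from a script. Its argument "deltas" is one flat list of numbers, 7 for each row, row after row: the turn, a rotation vector about the tool's x, y, z each as a share of pi/2 rad, from -1 to 1, then the shift along the tool's x, y, z each as a share of 0.5 m, from -1 to 1, then the closure, from 0 (fully open) to 1 (shut). In form: [wx, wy, wz, x, y, z, grip, wx, wy, wz, x, y, z, grip, ...]. A call has exactly 10 rows; each row is the pose to reach, as a shift and turn from the pose commanded when the call began, along the tool's axes at that moment; what a row does not reach only later rows make up. A row lasts 1/12 s, in which the tool goes at most 41.7 mm and 7.16 degrees, less where a joint would pass 70% of its speed; a pose out of reach is approached as far as the arm can. A call with a number of a shift or a turn outside -1 to 1 is refused whole. A call with a gripper value outside its range is refused whole. The fingers move at their own pace and stop on an object; "squeeze" is the grip in N (left out, the last holds). Time passes only in rows, so rows that repeat a pose let the fingers close, or fill a call up. It gives the time, the measured TCP pose, the force, the opening and the grip force at its end, in the units of the state.
- readout.get_obs(): the state, without advancing time (a new reading comes with each control period).
- snapshot(name): name is "scene" or "side" or "wrist"; returns (picture, depth): 480x640x3 uint8, blue, green, red; 480x640 float32, m along the optical axis (not along the pixel's ray), 0 where there is no reading.
- camera_info(name): a dict with "intrinsics" (3x3 intrinsics, pixels), "k1" (the pictures are not rectified: a ray, as slopes to the right and down, at radius r is drawn at 1 + k1 r^2 times it, then the intrinsics apply), "extrinsics" (4x4, takes a point from world to camera coordinates). Camera axes: x right, y up, looking along -z (the intrinsics and any distortion apply to the point x, -y, -z); pixel columns grow to the right and rows downward; lengths in m; the calibration is good to about 2 mm. A picture is of the moment at which its call begins: read the wrist's pose just before it. camera_info takes no time and is no camera call; for the wrist camera it gives the pose at the moment of the call.
- ticket.sign_off(): hands the job in; it is judged then, once.
The state is a dict: "t": time; "q": joint angles; "qvel": joint speeds; "joint_efforts": joint torques, N m; "ee_pos": TCP position; "eef_rot": TCP orientation; "ft_force": force on the tool from outside, world axes, zero at the start; "torque": the same for the moment, N m; "opening": finger opening in m; "grasp_force": force on a finger pad.
Only numpy, scipy, OpenCV 4.12 (cv2) and the standard library are available. Lean on these libraries where they do the work, as an engineer would, in place of code of your own. Each camera call takes 0.05 s, during which the arm holds its last target. There are 200 camera calls.

TASK

Pack the blue stain-treatment caddy for the next customer: the scrubbing brush with the bow handle goes lengthwise, bristles down, in the long compartment, and in the row of three the lidded tub goes in the widest, the measuring cup in the middle one and the bottle with the plain cap in the narrowest, each set down upright on the caddy floor. The pump bottle, the scoop and the flat brush without a handle belong to the counter: leave them where they are.

Things in the scene. Friction and masses are not known exactly. Their poses are not given: they have to be found in the camera images.
- caddy: Blue open caddy, fixed, any yaw, 272 x 196 mm (x, y). Origin: centre of underside. Floor 4 mm thick; wall tops at 46 mm, divider tops 36 mm; grip loops stick out 26 mm at both ends. -y half: long compartment, inside 262 x 78, centre (0, -54) mm. +y half: three in a row, inside 104 mm in y, centred at y = 41: widest 104 in x, centred at x = -79; middle 86, x = 20; narrowest 64, x = 99.
- bow_brush: Wooden scrubbing brush to be packed: block 130 x 56 mm (x, y), black bristles below, block top at 40 mm, and above it a bow handle: a bar along x, 22 mm wide, 86 mm long, from 66 to 82 mm height, open beneath. 130 g. Origin at the centre of the bristle underside, x along its length, z up. Take it by the middle of the bar, across its width. It starts on the mat.
- tub: White lidded round tub to be packed: body 84 mm diameter to 61 mm height with a rounded shoulder, ribbed grey lid 60 mm in diameter (62 mm over its ribs) from 62 to 90 mm height. 0.2 to 0.4 kg. Origin at the centre of the underside, z up. Take it by the lid. It starts on the mat.
- cup: White measuring cup to be packed: open at the top, no handle, 60 mm diameter at the base, 64 mm at the rim, 60 mm high, wall 3 mm, 40 g. Origin at the centre of the underside, z up. It starts upright on the mat.
- bottle: White bottle with a plain grey cap to be packed: 46 mm diameter up to 90 mm height, then a shoulder and a cap 31 mm in diameter; 118 mm high in all, 0.08 to 0.18 kg. Origin at the centre of the underside, z up. It starts upright on the mat.
- pump_bottle: Look-alike to be left: the same white 46 mm bottle body with a grey pump head and a spout that sticks out 41 mm from the axis along its x; 125 mm high, loose. Origin at the centre of the underside.
- scoop: Look-alike to be left: white scoop, a 60 mm wide, 48 mm high cup with a flat handle; 132 mm long along its x (cup centre at x = -36 mm, handle end at x = +66 mm), loose. Origin under the middle of its length.
- flat_brush: Look-alike to be left: wooden brush like the first but without a bow handle, 126 x 54 mm (x, y), 40 mm high, loose. Origin at the centre of the underside, x along its length.
- mat: Thin black rubber counter mat, 350 x 420 mm (x, y), 2 mm thick, fixed; all the loose things start on it. Origin at the centre of its underside.
Things that resemble listed ones, but are neither listed nor needed, are in the scene too. What is shaped like the cup but black or pink is not meant. What is shaped like the bow_brush but turquoise is not meant.

How it is judged:
At the end, for the whole second after the job is handed in: Bow brush lengthwise (0.3 rad) in the long compartment, tub, cup and capped bottle in the widest, middle and narrowest: each wholly inside, underside on the floor (8 mm), upright (0.15 rad), at rest; pump bottle, scoop and flat brush within 25 mm of their start (x of bow_brush in the frame of caddy between -0.069 and 0.069 m and y of bow_brush in the frame of caddy between -0.068 and -0.04 m and z of each of bow_brush, tub, cup, bottle in the frame of caddy below 0.012 m and angle between each of bow_brush, tub, cup, bottle's own z axis and vertical below 0.15 rad and linear speed of each of bow_brush, tub, cup, bottle below 0.02 m/s and angular speed of each of bow_brush, tub, cup, bottle below 0.2 rad/s and angle between the x axis of bow_brush and the x axis of caddy, either way round below 0.3 rad and x of tub in the frame of caddy between -0.092 and -0.066 m and y of tub in the frame of caddy between 0.028 and 0.054 m and x of cup in the frame of caddy between -0.004 and 0.044 m and y of cup in the frame of caddy between 0.015 and 0.067 m and x of bottle in the frame of caddy between 0.086 and 0.112 m and y of bottle in the frame of caddy between 0.009 and 0.073 m and distance of each of pump_bottle, scoop, flat_brush from where it was at the start of the episode below 0.025 m); the robot touches nothing.
It fails at once if a look-alike (pump bottle, scoop or flat brush) is moved more than 25 mm or tipped over (distance of any of pump_bottle, scoop, flat_brush from where it was at the start of the episode above 0.025 m or angle between any of pump_bottle, scoop, flat_brush's own z axis and vertical above 0.5 rad).
It also fails if it takes over 128 s, if anything falls off the work surface, if the arm or the gripper's body presses on something with over 40 N, if the wrist force passes 120 N, or if a joint passes its speed limit or range.

## Working session

There is one attempt and no reset: what is moved stays moved. The work goes in short steps, Python scripts to look and compute and a tool call to move; the robot and the scene stay as the last step left them, time stands still between calls to the robot, and variables do not carry over. Pictures are saved under pics/ and viewed, at most 14 in all, crops included, and the job is handed in when it is done.

Besides the shell and the picture viewer there is one more tool, called after ">>>" by a JSON object that holds its "method" and its "body", one argument or row to a line. servo_tool: Moves the arm, as the interface text tells. Its arguments: {"type":"object","properties":{"deltas":{"type":"array","items":{"type":"number","minimum":-1,"maximum":1}},"squeeze":{"type":"number"}},"required":["deltas"]}

```bash
ls; mkdir -p pics
cat > h.py <<'E'
import numpy as np,cv2
from bench import readout,snapshot,camera_info,ticket
def cloud(name):
    ci=camera_info(name); im,d=snapshot(name)
    K=np.array(ci['intrinsics'],float);k1=ci['k1'];E=np.array(ci['extrinsics'],float)
    v,u=np.mgrid[0:480,0:640].astype(np.float64)
    p=np.stack([u.ravel(),v.ravel()],1)[:,None]
    s=cv2.undistortPoints(p,K,np.array([k1,0,0,0.]))[:,0]
    z=d.ravel().astype(float)
    c=np.stack([s[:,0]*z,-s[:,1]*z,-z,np.ones_like(z)],1)
    w=(c@np.linalg.inv(E).T)[:,:3]; w[z==0]=np.nan
    return im,w.reshape(480,640,3),E
E
python3 - <<'E'
from h import *
o=readout.get_obs();print({k:np.round(v,3) for k,v in o.items()})
for n in ('scene','side','wrist'):
    im,w,E=cloud(n);cv2.imwrite(f'pics/{n}0.png',im);np.save(f'{n}0.npy',w);print(n,np.linalg.inv(E).round(3)[:3].tolist(),camera_info(n)['k1'])
E
```

```text
pics
{'t': np.float64(0.0), 'q': array([-1.212,  0.537, -0.004,  1.539,  0.003,  1.067, -0.071]), 'qvel': array([ 0.   , -0.001,  0.001, -0.001,  0.   ,  0.001, -0.   ]), 'joint_efforts': array([ 0.0000e+00, -5.7100e+01,  9.9100e-01, -2.5159e+01, -5.6000e-02,
        1.8000e-02,  0.0000e+00]), 'ee_pos': array([0.268, 0.592, 0.26 ]), 'eef_rot': array([-0.   ,  0.211,  0.978, -0.001]), 'ft_force': array([ 0.336,  1.075, -0.335]), 'torque': array([ 0.016,  0.006, -0.002]), 'grasp_force': np.float64(0.0), 'opening': np.float64(0.088)}
scene [[0.4, -0.651, 0.645, 1.459], [0.916, 0.294, -0.272, -0.405], [-0.013, 0.7, 0.714, 1.111]] -0.07958406354473717
side [[0.997, 0.06, -0.04, 0.444], [-0.069, 0.625, -0.778, -0.938], [-0.021, 0.778, 0.628, 0.802]] -0.13776190782758305
wrist [[0.412, -0.868, -0.276, 0.195], [0.911, 0.393, 0.127, 0.625], [-0.002, -0.304, 0.953, 0.385]] -0.008862172980997209
```

View pics/scene0.png

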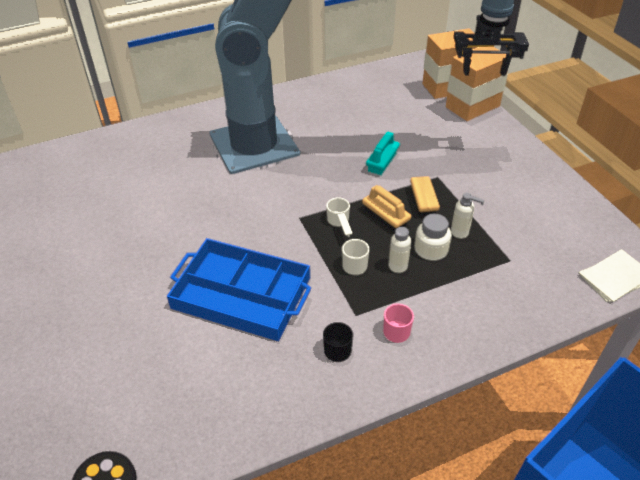

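View pics/side0.png

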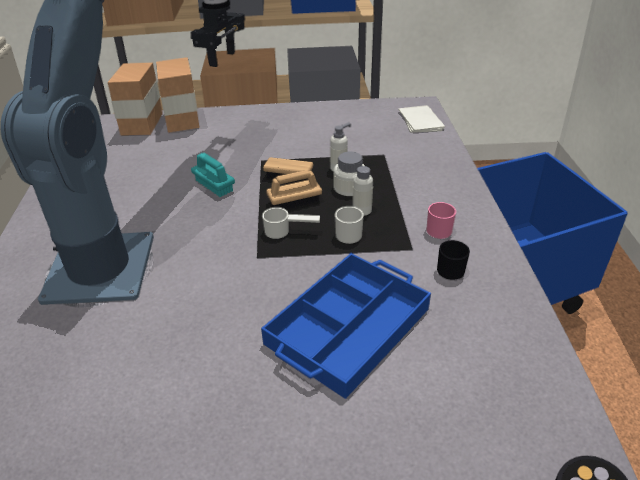

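Scene view, candidates:
- Cup: white (355,257). The black (338,342) and pink (398,322) ones and the scoop (338,211, with handle) are excluded.
- Bottle: the plain cap at (400,250), not the pump at (462,215).
- Brush: the wooden bow brush at (387,207), not the flat one (425,194) or the turquoise one (383,153).
- Tub: (433,237).
- Caddy: (240,287).

Next I'll build a fused top-down map, which also serves as the enlarged confirmation.

```bash
cat > top.py <<'E'
from h import *
import sys
def fuse(tag=None):
    P=[];C=[]
    for n in ('scene','side'):
        if tag is None: im=cv2.imread(f'pics/{n}0.png');w=np.load(f'{n}0.npy')
        else: im,w,_=cloud(n)
        m=np.isfinite(w).all(2)
        P.append(w[m]);C.append(im[m])
    return P,C
def ortho(P,C,x0,x1,y0,y1,s=1000,zmax=.2):
    # picture: up=+x, left=+y
    H=int((x1-x0)*s);W=int((y1-y0)*s);im=np.zeros((H,W,3),np.uint8)
    m=(P[:,2]<zmax)&(P[:,0]>x0)&(P[:,0]<x1)&(P[:,1]>y0)&(P[:,1]<y1);p=P[m];c=C[m];o=np.argsort(p[:,2]);p=p[o];c=c[o]
    r=((x1-p[:,0])*s).astype(int).clip(0,H-1);q=((y1-p[:,1])*s).astype(int).clip(0,W-1)
    for a in(0,1):
        for b in(0,1): im[(r+a).clip(0,H-1),(q+b).clip(0,W-1)]=c
    return im
E
python3 - <<'E'
from top import *
P,C=fuse()
for i in (0,1):
    m=(abs(P[i][:,2])<.015)&(P[i][:,0]>.35)&(P[i][:,0]<.95)&(abs(P[i][:,1])<.5)
    print('table z',np.median(P[i][m][:,2]),m.sum())
Pa=np.vstack(P);Ca=np.vstack(C);print(Pa.min(0),Pa.max(0))
# caddy
hsv=cv2.cvtColor(Ca[None],cv2.COLOR_BGR2HSV)[0]
b=(hsv[:,0]>100)&(hsv[:,0]<125)&(hsv[:,1]>150)&(Pa[:,0]>.2)&(Pa[:,0]<1.1)&(Pa[:,2]>0)&(Pa[:,2]<.07)&(Pa[:,1]>-.6)&(Pa[:,1]<.6)
q=Pa[b];print('blue',q.min(0),q.max(0))
t=q[q[:,2]>.038];print('rim rect',cv2.minAreaRect(t[:,:2].astype(np.float32)))
im=ortho(Pa,Ca,.35,.95,-.45,.35)
cv2.imwrite('pics/top0.png',im)
E
```

```text
table z 0.0017545844880232364 77904
table z -0.0009506675155813715 76879
[-1.80683469 -0.7852418  -0.76788138] [1.93062401 1.62930447 0.56620704]
blue [ 3.72844806e-01 -3.84993689e-01  2.57637349e-06] [ 0.70139797 -0.05538368  0.0544802 ]
rim rect ((0.5366448163986206, -0.21829839050769806), (0.32453757524490356, 0.20187853276729584), 46.7221565246582)
```

View pics/top0.png

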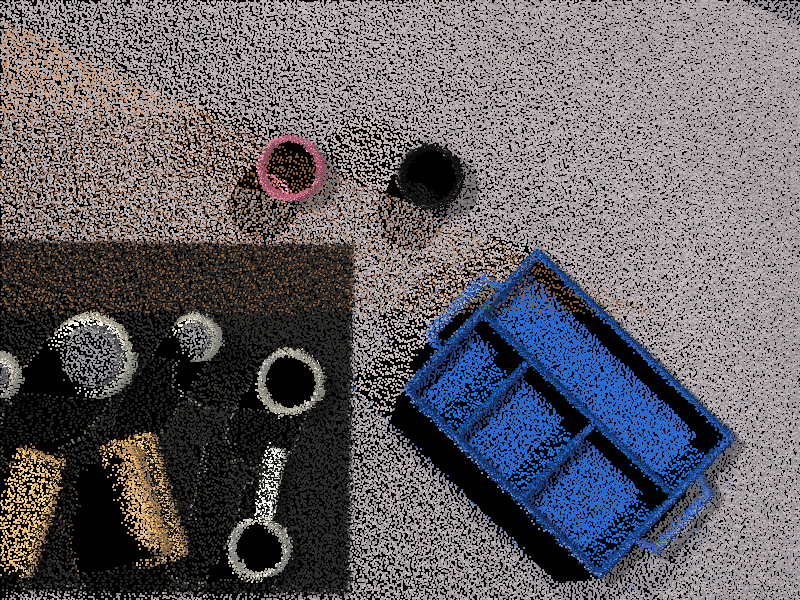

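Fused map (up = +x, left = +y, 1 mm per px) shows:
- Caddy at about (568,414), with the narrowest compartment upper-left and the long one on the far side.
- Capped bottle at (197,337), cup at (291,381), tub at (93,355), bow brush at (145,500).
- Leave alone: flat brush (30,510), scoop (258,500), pump bottle at the left edge.

Next are the object fits, one per view.

Run:
```python
from top import *
from scipy.optimize import least_squares
P,C=fuse()
def fit(q,r=None):
    f=lambda a:np.hypot(q[:,0]-a[0],q[:,1]-a[1])-(a[2] if r is None else r)
    s=least_squares(f,[*q[:,:2].mean(0),.03],loss='soft_l1',f_scale=.002);return s.x.round(4)
for i,n in enumerate(('scene','side')):
    p=P[i];print('==',n)
    def near(x,y,R): return p[(np.hypot(p[:,0]-x,p[:,1]-y)<R)&(p[:,2]>.006)]
    for nm,x,y,R,lo,hi in [('cup',.569,.06,.045,.035,.058),('bottle',.613,.153,.045,.02,.085),('bottlecap',.613,.153,.035,.10,.13),('tub',.595,.257,.06,.015,.05),('lid',.595,.257,.05,.068,.088),('pump',.575,.35,.05,.02,.085),('scoopcup',.402,.092,.04,.03,.046)]:
        q=near(x,y,R);print(nm,'top',np.percentile(q[:,2],99).round(4),fit(q[(q[:,2]>lo)&(q[:,2]<hi)]))
    q=near(.45,.205,.09);c=None
    t=q[(q[:,2]>.072)];print('bow top',np.percentile(t[:,2],[50,99]),cv2.minAreaRect(t[:,:2].astype(np.float32)),t.mean(0))
    q=p[(p[:,0]>.35)&(p[:,0]<.53)&(p[:,1]>.14)&(p[:,1]<.275)]
    t=q[(q[:,2]>.034)&(q[:,2]<.046)];print('block',cv2.minAreaRect(t[:,:2].astype(np.float32)))
    q=p[(p[:,0]>.36)&(p[:,0]<.52)&(p[:,1]>.265)&(p[:,1]<.42)&(p[:,2]>.034)];print('flat',cv2.minAreaRect(q[:,:2].astype(np.float32)))
    q=p[(p[:,0]>.42)&(p[:,0]<.53)&(p[:,1]>.055)&(p[:,1]<.1)&(p[:,2]>.015)];print('handle',q.min(0),q.max(0))
    for lo in (.1,):
        q=p[(p[:,0]>.5)&(p[:,0]<.66)&(p[:,1]>.29)&(p[:,1]<.43)&(p[:,2]>lo)];print('pumphead',q.min(0),q.max(0))
# caddy refine: rim points vs model
Pa=np.vstack(P);Ca=np.vstack(C)
for i in (0,1,2):
    p,c=(P[i],C[i]) if i<2 else (Pa,Ca)
    hsv=cv2.cvtColor(c[None],cv2.COLOR_BGR2HSV)[0]
    b=(hsv[:,0]>100)&(hsv[:,0]<125)&(hsv[:,1]>150)&(p[:,0]>.3)&(p[:,0]<.8)&(p[:,1]>-.45)&(p[:,1]<0)
    q=p[b&(p[:,2]>.042)&(p[:,2]<.05)]
    def f(a):
        d=q[:,:2]-a[:2];cs,s=np.cos(a[2]),np.sin(a[2]);X=abs(d[:,0]*cs+d[:,1]*s);Y=abs(-d[:,0]*s+d[:,1]*cs)
        # distance to rim band centre rectangle (267x191)
        dx,dy=X-.1335,Y-.0955
        return np.where((X>.139),np.hypot(np.minimum(0,0),0),np.where(abs(dx)<abs(dy),dx,dy))
    s=least_squares(f,[.5366,-.2183,np.radians(46.7)],loss='soft_l1',f_scale=.003);print('caddy',s.x,np.degrees(s.x[2]),'rimz',np.median(q[:,2]))
    cs,sn=np.cos(s.x[2]),np.sin(s.x[2])
    fl=p[b&(p[:,2]<.012)&(np.hypot(p[:,0]-s.x[0],p[:,1]-s.x[1])<.09)];print('floor z',np.median(fl[:,2]))
```

```text
== scene
cup top 0.0664 [0.5691 0.0622 0.0298]
bottle top 0.1242 [0.6117 0.158  0.023 ]
bottlecap top 0.1244 [0.6148 0.156  0.0126]
tub top 0.0979 [0.5939 0.2614 0.0409]
lid top 0.0979 [0.5929 0.2621 0.0299]
pump top 0.1302 [0.5738 0.3568 0.0228]
scoopcup top 0.0556 [0.4027 0.0941 0.0278]
bow top [0.08307161 0.09007813] ((0.45052826404571533, 0.2086677998304367), (0.10800613462924957, 0.02645876631140709), 17.667387008666992) [0.45519938 0.20819754 0.08251146]
block ((0.4511834383010864, 0.20506876707077026), (0.13454669713974, 0.05555213987827301), 20.351001739501953)
flat ((0.4392588138580322, 0.32795411348342896), (0.052820634096860886, 0.13388201594352722), 72.26763916015625)
handle [0.42059864 0.06844475 0.01514741] [0.50716899 0.09823607 0.05598004]
pumphead [0.56057046 0.33714647 0.10014582] [0.61166837 0.38436326 0.13290322]
== side
cup top 0.0621 [0.5686 0.0587 0.0298]
bottle top 0.1201 [0.6126 0.1547 0.0227]
bottlecap top 0.1201 [0.6124 0.1521 0.0125]
tub top 0.0927 [0.593  0.2578 0.0402]
lid top 0.0927 [0.5941 0.2584 0.0289]
pump top 0.1274 [0.575  0.3559 0.023 ]
scoopcup 
[... 241 characters left out ...]
470981299877167), (0.12950007617473602, 0.05974484980106354), 16.639938354492188)
flat ((0.4382733404636383, 0.32668718695640564), (0.060478586703538895, 0.12642565369606018), 73.50326538085938)
handle [0.4200931  0.06411329 0.01646127] [0.5023801  0.09963918 0.05125486]
pumphead [0.5598024  0.33494108 0.10012245] [0.61098611 0.38602917 0.12873801]
caddy [ 0.53795902 -0.21651182  0.80778887] 46.282892847836834 rimz 0.045552042560981
floor z 0.005833915591239469
caddy [ 0.53621399 -0.21959257  0.80648342] 46.208096280826425 rimz 0.04411125087634238
floor z 0.0029300363796248563
caddy [ 0.53684433 -0.21835744  0.80744462] 46.26316870199143 rimz 0.044656817586705866
floor z 0.003752018591273387
```

```bash
cat > plan.py <<'E'
from h import *
from scipy.spatial.transform import Rotation as R
def plan(*wps):
    """wps: (rows,x,y,z,closing_deg,grip); each target reached linearly over its rows"""
    o=readout.get_obs();p0=np.array(o['ee_pos']);w,x,y,z=o['eef_rot'];R0=R.from_quat([x,y,z,w])
    y0=R0.as_matrix()[:,1];a0=np.degrees(np.arctan2(y0[1],y0[0]));g0=np.clip(1-o['opening']/.088,0,1)
    print('t',round(float(o['t']),2),'p',p0.round(4),'closing',a0.round(1),'F',np.round(o['ft_force'],1),'open',round(float(o['opening']),4),'grip',round(float(o['grasp_force']),1))
    p,a=p0,a0;n=0
    for k,*t,c,g in wps:
        t=np.array(t);da=(c-a0+180)%360-180;c=a0+da
        for i in range(1,k+1):
            P=p+(t-p)*i/k;A=a+(c-a)*i/k;n+=1
            h=np.radians(A);Rt=R.from_matrix(np.array([[np.sin(h),np.cos(h),0],[-np.cos(h),np.sin(h),0],[0,0,-1]]))
            rv=(R0.inv()*Rt).as_rotvec()/(np.pi/2);d=R0.inv().apply(P-p0)/.5
            print(','.join(f'{v:.3f}'.rstrip('0').rstrip('.').replace('-0','-0') if abs(v)>5e-4 else '0' for v in [*rv,*d,g]),end=',\n')
        p,a=t,c
    print('rows',n)
E
python3 - <<'E'
from plan import *
plan((10,.45,.206,.24,-4.4,0))
E
```

```text
t 0.15 p [0.2677 0.5918 0.26  ] closing 65.7 F [-1.   0.3 -0.2] open 0.0884 grip 0.0Traceback (most recent call last):
  File "<stdin>", line 2, in <module>
  File "plan.py", line 13, in plan
    h=np.radians(A);Rt=R.from_matrix(np.array([[np.sin(h),np.cos(h),0],[-np.cos(h),np.sin(h),0],[0,0,-1]]))
                       ~~~~~~~~~~~~~^^^^^^^^^^^^^^^^^^^^^^^^^^^^^^^^^^^^^^^^^^^^^^^^^^^^^^^^^^^^^^^^^^^^^^^
  File "scipy/spatial/transform/_rotation.pyx", line 1143, in scipy.spatial.transform._rotation.Rotation.from_matrix
ValueError: Non-positive determinant (left-handed or null coordinate frame) in rotation matrix 0: [[ 0.85411945  0.52007688  0.        ]
 [-0.52007688  0.85411945  0.        ]
 [ 0.          0.         -1.        ]].
```

```bash
sed -i 's/\[\[np.sin(h),np.cos(h),0\],\[-np.cos(h)/[[-np.sin(h),np.cos(h),0],[np.cos(h)/' plan.py
python3 - <<'E'
from plan import *
plan((10,.45,.206,.24,-4.4,0))
E
```

```text
t 0.15 p [0.2677 0.5918 0.26  ] closing 65.7 F [-1.   0.3 -0.2] open 0.0884 grip 0.0
-0.001,0,0.078,-0.065,-0.055,0.004,0,
-0.001,0,0.156,-0.13,-0.111,0.008,0,
-0.001,0,0.234,-0.195,-0.166,0.012,0,
-0.001,0,0.311,-0.26,-0.221,0.016,0,
-0.001,0,0.389,-0.325,-0.276,0.02,0,
-0.001,0,0.467,-0.39,-0.332,0.025,0,
-0.001,0,0.545,-0.455,-0.387,0.029,0,
-0.001,0,0.623,-0.52,-0.442,0.033,0,
-0.001,0.001,0.701,-0.585,-0.498,0.037,0,
-0.001,0.001,0.779,-0.65,-0.553,0.041,0,
rows 10
```

>>> {"method": "servo_tool", "body": {
  "deltas": [0, 0, 0.078, -0.065, -0.055, 0.004, 0, 0, 0, 0.156, -0.13, -0.111, 0.008, 0, 0, 0, 0.234, -0.195, -0.166, 0.012, 0, 0, 0, 0.311, -0.26, -0.221, 0.016, 0, 0, 0, 0.389, -0.325, -0.276, 0.02, 0, 0, 0, 0.467, -0.39, -0.332, 0.025, 0, 0, 0, 0.545, -0.455, -0.387, 0.029, 0, 0, 0, 0.623, -0.52, -0.442, 0.033, 0, 0, 0, 0.701, -0.585, -0.498, 0.037, 0, 0, 0, 0.779, -0.65, -0.553, 0.041, 0],
  "squeeze": 20
}}

```text
t: 0.98
ee_pos: [0.4458, 0.2139, 0.2407]
eef_rot: [-0.0, 0.736, 0.677, 0.0]
ft_force: [1.2, 0.4, -0.8]
opening: 0.0882
grasp_force: 0.0
```

Run:
```python
from plan import *
plan((10,.45,.206,.16,-72.5,.4))
```

```text
t 0.98 p [0.4458 0.2139 0.2407] closing -4.8 F [ 1.2  0.4 -0.8] open 0.0882 grip 0.0
0,0,0.075,-0.002,0.001,0.016,0.4,
0,0,0.15,-0.003,0.002,0.032,0.4,
0,0,0.226,-0.005,0.003,0.048,0.4,
0,0,0.301,-0.006,0.004,0.065,0.4,
0,0,0.376,-0.008,0.005,0.081,0.4,
0,0,0.451,-0.009,0.006,0.097,0.4,
0,0,0.527,-0.011,0.007,0.113,0.4,
0,0,0.602,-0.012,0.008,0.129,0.4,
0,0,0.677,-0.014,0.009,0.145,0.4,
0,0,0.752,-0.015,0.01,0.161,0.4,
rows 10
```

>>> {"method": "servo_tool", "body": {
  "deltas": [0, 0, 0.08, 0, 0, 0.02, 0.4, 0, 0, 0.16, 0, 0, 0.04, 0.4, 0, 0, 0.24, 0, 0, 0.06, 0.4, 0, 0, 0.32, 0, 0, 0.08, 0.4, 0, 0, 0.4, 0, 0, 0.1, 0.4, 0, 0, 0.48, 0, 0, 0.12, 0.4, 0, 0, 0.56, 0, 0, 0.14, 0.4, 0, 0, 0.64, 0, 0, 0.16, 0.4, 0, 0, 0.7, 0, 0, 0.16, 0.4, 0, 0, 0.753, 0, 0, 0.16, 0.4]
}}

```text
t: 1.82
ee_pos: [0.445, 0.2157, 0.16]
eef_rot: [0.0, 0.988, 0.152, -0.001]
ft_force: [0.6, 0.4, 1.0]
opening: 0.053
grasp_force: 0.0
```

Run:
```python
from plan import *
plan((6,.45,.206,.079,-72.5,.4),(4,.45,.206,.079,-72.5,1))
```

```text
t 1.82 p [0.445  0.2157 0.16  ] closing -72.5 F [0.6 0.4 1. ] open 0.053 grip 0.0
0,0.001,0,0.001,0.004,0.027,0.4,
0,0.001,0,0.001,0.007,0.054,0.4,
0,0.001,0,0.002,0.011,0.081,0.4,
0,0.001,0,0.003,0.014,0.108,0.4,
0,0.001,0,0.003,0.018,0.135,0.4,
0,0.001,0,0.004,0.021,0.162,0.4,
0,0.001,0,0.004,0.021,0.162,1,
0,0.001,0,0.004,0.021,0.162,1,
0,0.001,0,0.004,0.021,0.162,1,
0,0.001,0,0.004,0.021,0.162,1,
rows 10
```

>>> {"method": "servo_tool", "body": {
  "deltas": [0, 0, 0, 0.001, 0.004, 0.027, 0.4, 0, 0, 0, 0.001, 0.008, 0.054, 0.4, 0, 0, 0, 0.002, 0.012, 0.081, 0.4, 0, 0, 0, 0.003, 0.015, 0.108, 0.4, 0, 0, 0, 0.004, 0.018, 0.135, 0.4, 0, 0, 0, 0.004, 0.021, 0.162, 0.4, 0, 0, 0, 0.004, 0.021, 0.162, 1, 0, 0, 0, 0.004, 0.021, 0.162, 1, 0, 0, 0, 0.004, 0.021, 0.162, 1, 0, 0, 0, 0.004, 0.021, 0.162, 1]
}}

```text
t: 2.65
ee_pos: [0.4511, 0.2069, 0.0805]
eef_rot: [-0.0, 0.988, 0.155, 0.001]
ft_force: [0.6, 0.2, 0.2]
opening: 0.0287
grasp_force: 0.0
```

Run:
```python
from plan import *
def cad(x,y):
    t=np.radians(46.25);return .537+np.cos(t)*x-np.sin(t)*y,-.2185+np.sin(t)*x+np.cos(t)*y
print(cad(0,-.054),cad(-.079,.041),cad(.02,.041),cad(.099,.041))
X,Y=cad(0,-.054)
plan((4,.45,.206,.2,-72.5,1),(6,.45+(X-.45)*.5,.206+(Y-.206)*.5,.2,-58,1))
```

```text
(np.float64(0.5760076539512269), np.float64(-0.25584170501224257)) (np.float64(0.4527535461487508), np.float64(-0.24721471771564765)) (np.float64(0.5212133386711953), np.float64(-0.17570068547173184)) (np.float64(0.5758428700779947), np.float64(-0.11863393246901115))
t 2.65 p [0.4511 0.2069 0.0805] closing -72.2 F [0.6 0.2 0.2] open 0.0287 grip 0.0
0,-0.001,0.001,-0.001,0,-0.06,1,
0,-0.001,0.002,-0.001,0,-0.12,1,
0,-0.001,0.002,-0.002,0.001,-0.179,1,
0,-0.001,0.003,-0.002,0.001,-0.239,1,
0,-0.001,-0.024,-0.006,0.081,-0.239,1,
0,-0.001,-0.05,-0.009,0.16,-0.239,1,
0,-0.001,-0.077,-0.013,0.24,-0.239,1,
0,-0.001,-0.104,-0.016,0.32,-0.239,1,
0,-0.001,-0.131,-0.02,0.399,-0.239,1,
0,-0.001,-0.158,-0.024,0.479,-0.239,1,
rows 10
```

>>> {"method": "servo_tool", "body": {
  "deltas": [0, 0, 0, 0, 0, 0, 1, 0, 0, 0, 0, 0, 0, 1, 0, 0, 0, 0, 0, 0, 1, 0, 0, 0, 0, 0, 0, 1, 0, 0, 0, 0, 0, -0.04, 1, 0, 0, 0, 0, 0, -0.08, 1, 0, 0, 0, 0, 0, -0.12, 1, 0, 0, 0, 0, 0, -0.16, 1, 0, 0, 0, 0, 0, -0.2, 1, 0, 0, 0, 0, 0, -0.24, 1]
}}

```text
t: 3.48
ee_pos: [0.4503, 0.2061, 0.2005]
eef_rot: [0.0, 0.988, 0.154, -0.0]
ft_force: [0.0, -0.3, -0.8]
opening: 0.0219
grasp_force: 19.8
```

Run:
```python
from plan import *
plan((10,.565,-.18,.2,-43.75,1))
```

```text
t 3.48 p [0.4503 0.2061 0.2005] closing -72.2 F [ 0.  -0.3 -0.8] open 0.0219 grip 19.8
0,0,-0.032,-0.002,0.081,0,1,
0,0,-0.063,-0.003,0.161,0,1,
0,0,-0.095,-0.005,0.242,0,1,
0,0,-0.127,-0.007,0.322,0.001,1,
0,0,-0.158,-0.009,0.403,0.001,1,
0,0,-0.19,-0.01,0.483,0.001,1,
0,0,-0.222,-0.012,0.564,0.001,1,
0,0,-0.253,-0.014,0.644,0.001,1,
0,0,-0.285,-0.015,0.725,0.001,1,
0,0,-0.316,-0.017,0.805,0.001,1,
rows 10
```

Bow brush is held (21.9 mm opening, 19.8 N).

>>> {"method": "servo_tool", "body": {
  "deltas": [0, 0, -0.032, -0.002, 0.08, 0, 1, 0, 0, -0.063, -0.003, 0.16, 0, 1, 0, 0, -0.095, -0.005, 0.24, 0, 1, 0, 0, -0.127, -0.007, 0.32, 0, 1, 0, 0, -0.158, -0.009, 0.4, 0, 1, 0, 0, -0.19, -0.01, 0.48, 0, 1, 0, 0, -0.222, -0.012, 0.56, 0, 1, 0, 0, -0.253, -0.014, 0.64, 0, 1, 0, 0, -0.285, -0.015, 0.72, 0, 1, 0, 0, -0.316, -0.017, 0.8, 0, 1]
}}

```text
t: 4.32
ee_pos: [0.5646, -0.1788, 0.1994]
eef_rot: [-0.0, 0.919, 0.394, -0.0]
ft_force: [1.5, -0.5, -1.5]
opening: 0.022
grasp_force: 19.8
```

Run:
```python
from plan import *
plan((3,.576,-.256,.2,-43.75,1),(1,.576,-.256,.2,-43.75,1),(6,.576,-.256,.125,-43.75,1))
```

```text
t 4.32 p [ 0.5646 -0.1788  0.1994] closing -43.6 F [ 1.5 -0.5 -1.5] open 0.022 grip 19.8
0,0,0,-0.032,0.041,0,1,
0,0,0.001,-0.064,0.082,-0.001,1,
0,0,0.001,-0.096,0.123,-0.001,1,
0,0,0.001,-0.096,0.123,-0.001,1,
0,0,0.001,-0.096,0.123,0.024,1,
0,0,0.001,-0.096,0.123,0.049,1,
0,0,0.001,-0.096,0.123,0.074,1,
0,0,0.001,-0.096,0.123,0.099,1,
0,0,0.001,-0.096,0.123,0.124,1,
0,0,0.001,-0.096,0.123,0.149,1,
rows 10
```

>>> {"method": "servo_tool", "body": {
  "deltas": [0, 0, 0, -0.032, 0.041, 0, 1, 0, 0, 0, -0.064, 0.082, 0, 1, 0, 0, 0, -0.096, 0.123, 0, 1, 0, 0, 0, -0.096, 0.123, 0, 1, 0, 0, 0, -0.096, 0.123, 0.024, 1, 0, 0, 0, -0.096, 0.123, 0.049, 1, 0, 0, 0, -0.096, 0.123, 0.074, 1, 0, 0, 0, -0.096, 0.123, 0.099, 1, 0, 0, 0, -0.096, 0.123, 0.124, 1, 0, 0, 0, -0.096, 0.123, 0.13, 1]
}}

```text
t: 5.15
ee_pos: [0.5746, -0.2526, 0.1316]
eef_rot: [-0.002, 0.92, 0.393, -0.001]
ft_force: [0.1, -0.1, -1.4]
opening: 0.0216
grasp_force: 19.9
```

Run:
```python
from plan import *
a=snapshot('scene')[0][180:400,100:420];b=snapshot('side')[0][200:420,200:520]
cv2.imwrite('pics/b1.png',cv2.resize(np.vstack([a,b]),None,fx=1.36,fy=1.36))
plan((8,.576,-.256,.083,-43.75,1),(2,.576,-.256,.083,-43.75,.55))
```

```text
t 5.25 p [ 0.5753 -0.2536  0.1334] closing -43.8 F [-0.9 -0.6 -1.1] open 0.0214 grip 19.8
-0.001,0.001,0,0,0.001,0.013,1,
-0.001,0.001,0,-0.001,0.001,0.025,1,
-0.001,0.001,0,-0.001,0.002,0.038,1,
-0.001,0.001,0,-0.001,0.002,0.05,1,
-0.001,0.001,0,-0.002,0.003,0.063,1,
-0.001,0.001,0,-0.002,0.003,0.076,1,
-0.001,0.001,0,-0.002,0.004,0.088,1,
-0.001,0.001,0,-0.002,0.005,0.101,1,
-0.001,0.001,0,-0.002,0.005,0.101,0.55,
-0.001,0.001,0,-0.002,0.005,0.101,0.55,
rows 10
```

View pics/b1.png

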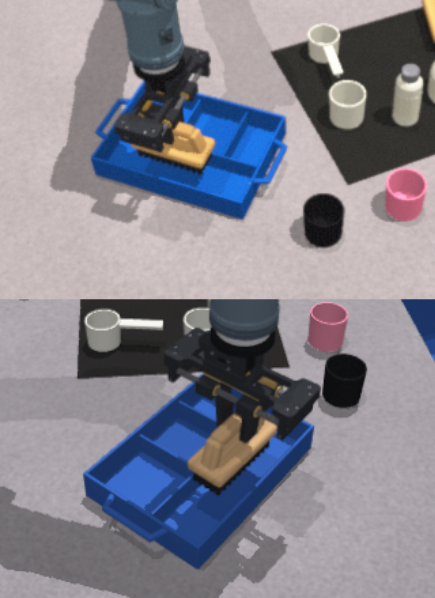

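The picture shows the brush level over the long compartment and parallel to its walls (upper crop 178,145; lower crop 235,440). Lower and release.

>>> {"method": "servo_tool", "body": {
  "deltas": [0, 0, 0, 0, 0.001, 0.02, 1, 0, 0, 0, -0.001, 0.002, 0.04, 1, 0, 0, 0, -0.001, 0.003, 0.06, 1, 0, 0, 0, -0.002, 0.004, 0.08, 1, 0, 0, 0, -0.002, 0.005, 0.09, 1, 0, 0, 0, -0.002, 0.005, 0.101, 1, 0, 0, 0, -0.002, 0.005, 0.101, 1, 0, 0, 0, -0.002, 0.005, 0.101, 1, 0, 0, 0, -0.002, 0.005, 0.101, 0.55, 0, 0, 0, -0.002, 0.005, 0.101, 0.55]
}}

```text
t: 6.08
ee_pos: [0.5775, -0.2569, 0.0849]
eef_rot: [0.0, 0.92, 0.393, 0.0]
ft_force: [0.6, 0.0, -0.6]
opening: 0.0328
grasp_force: 0.0
```

Run:
```python
from plan import *
plan((2,.576,-.256,.083,-43.75,.55),(4,.576,-.256,.2,-43.75,.55),(4,.57,-.11,.22,-28,0))
```

```text
t 6.08 p [ 0.5775 -0.2569  0.0849] closing -43.8 F [ 0.6  0.  -0.6] open 0.0328 grip 0.0
0.001,0,0,0,-0.002,0.002,0.55,
0.001,0,0,-0.001,-0.003,0.004,0.55,
0.001,0,0,-0.001,-0.003,-0.055,0.55,
0.001,0,0,-0.001,-0.003,-0.113,0.55,
0.001,0,0,-0.001,-0.003,-0.172,0.55,
0.001,0,0,-0.001,-0.003,-0.23,0.55,
0.001,0,-0.044,0.05,-0.056,-0.24,0,
0.001,0,-0.088,0.101,-0.108,-0.25,0,
0.001,0,-0.132,0.151,-0.161,-0.26,0,
0.001,0,-0.175,0.202,-0.214,-0.27,0,
rows 10
```

>>> {"method": "servo_tool", "body": {
  "deltas": [0, 0, 0, 0, 0, 0, 0.55, 0, 0, 0, 0, 0, -0.06, 0.55, 0, 0, 0, 0, 0, -0.12, 0.55, 0, 0, 0, 0, 0, -0.18, 0.55, 0, 0, 0, 0, 0, -0.24, 0.3, 0, 0, -0.04, 0.05, -0.055, -0.25, 0, 0, 0, -0.08, 0.1, -0.11, -0.25, 0, 0, 0, -0.12, 0.15, -0.16, -0.25, 0, 0, 0, -0.16, 0.2, -0.22, -0.25, 0, 0, 0, -0.2, 0.25, -0.27, -0.25, 0]
}}

```text
t: 6.92
ee_pos: [0.5655, -0.0709, 0.2098]
eef_rot: [-0.0, 0.846, 0.533, 0.0]
ft_force: [0.6, -0.3, 0.2]
opening: 0.0778
grasp_force: 0.0
```

Run:
```python
from plan import *
plan((10,.5935,.26,.18,0,0))
```

```text
t 6.92 p [ 0.5655 -0.0709  0.2098] closing -25.6 F [ 0.6 -0.3  0.2] open 0.0778 grip 0.0
0,-0.001,-0.028,0.062,-0.024,0.006,0,
0,-0.001,-0.057,0.124,-0.047,0.012,0,
0,0,-0.085,0.186,-0.071,0.018,0,
0,0,-0.114,0.248,-0.094,0.024,0,
0,0,-0.142,0.311,-0.118,0.03,0,
0,0,-0.171,0.373,-0.141,0.036,0,
0,0,-0.199,0.435,-0.165,0.042,0,
0,0,-0.227,0.497,-0.188,0.048,0,
0,0,-0.256,0.559,-0.212,0.054,0,
0,0,-0.284,0.621,-0.235,0.06,0,
rows 10
```

>>> {"method": "servo_tool", "body": {
  "deltas": [0, 0, -0.03, 0.07, -0.026, 0.006, 0, 0, 0, -0.06, 0.14, -0.052, 0.01, 0, 0, 0, -0.09, 0.21, -0.08, 0.02, 0, 0, 0, -0.12, 0.28, -0.106, 0.024, 0, 0, 0, -0.15, 0.35, -0.132, 0.03, 0, 0, 0, -0.18, 0.42, -0.159, 0.036, 0, 0, 0, -0.22, 0.49, -0.186, 0.04, 0, 0, 0, -0.25, 0.56, -0.212, 0.05, 0, 0, 0, -0.284, 0.621, -0.235, 0.06, 0, 0, 0, -0.284, 0.621, -0.235, 0.06, 0]
}}

```text
t: 7.75
ee_pos: [0.5935, 0.2673, 0.1784]
eef_rot: [-0.002, 0.704, 0.71, 0.002]
ft_force: [-1.3, 1.1, 0.2]
opening: 0.0881
grasp_force: 0.0
```

Run:
```python
from plan import *
plan((8,.5935,.26,.089,0,0),(2,.5935,.26,.089,0,1))
```

```text
t 7.75 p [0.5935 0.2673 0.1784] closing 0.5 F [-1.3  1.1  0.2] open 0.0881 grip 0.0
-0.001,-0.003,0.001,-0.002,0,0.022,0,
-0.001,-0.003,0.001,-0.004,0,0.045,0,
-0.001,-0.003,0.002,-0.006,0,0.067,0,
-0.001,-0.003,0.003,-0.008,0,0.089,0,
-0.001,-0.003,0.003,-0.01,0,0.112,0,
-0.001,-0.003,0.004,-0.012,0,0.134,0,
-0.001,-0.003,0.005,-0.014,0,0.156,0,
-0.001,-0.003,0.005,-0.015,0,0.179,0,
-0.001,-0.003,0.005,-0.015,0,0.179,1,
-0.001,-0.003,0.005,-0.015,0,0.179,1,
rows 10
```

>>> {"method": "servo_tool", "body": {
  "deltas": [0, 0, 0, 0, 0, 0.01, 0, 0, 0, 0, 0, 0, 0.02, 0, 0, 0, 0, 0, 0, 0.04, 0, 0, 0, 0, 0, 0, 0.06, 0, 0, 0, 0, 0, 0, 0.08, 0, 0, 0, 0, 0, 0, 0.1, 0, 0, 0, 0, 0, 0, 0.12, 0, 0, 0, 0, 0, 0, 0.12, 0, 0, 0, 0, 0, 0, 0.12, 0, 0, 0, 0, 0, 0, 0.12, 0]
}}

```text
t: 8.58
ee_pos: [0.5956, 0.2578, 0.1194]
eef_rot: [0.0, 0.708, 0.706, 0.0]
ft_force: [0.4, 0.0, 0.0]
opening: 0.088
grasp_force: 0.0
```

Run:
```python
from plan import *
cv2.imwrite('pics/w2.png',snapshot('wrist')[0])
plan((4,.5935,.26,.089,0,0),(6,.5935,.26,.089,0,1))
```

```text
t 8.63 p [0.5957 0.2578 0.1197] closing -0.2 F [ 0.2 -0.2  0.6] open 0.0881 grip 0.0
0.001,0,-0.001,0.001,-0.001,0.015,0,
0.001,0,-0.001,0.002,-0.002,0.031,0,
0.001,0,-0.002,0.003,-0.003,0.046,0,
0.001,0,-0.002,0.004,-0.005,0.061,0,
0.001,0,-0.002,0.004,-0.005,0.061,1,
0.001,0,-0.002,0.004,-0.005,0.061,1,
0.001,0,-0.002,0.004,-0.005,0.061,1,
0.001,0,-0.002,0.004,-0.005,0.061,1,
0.001,0,-0.002,0.004,-0.005,0.061,1,
0.001,0,-0.002,0.004,-0.005,0.061,1,
rows 10
```

View pics/w2.png

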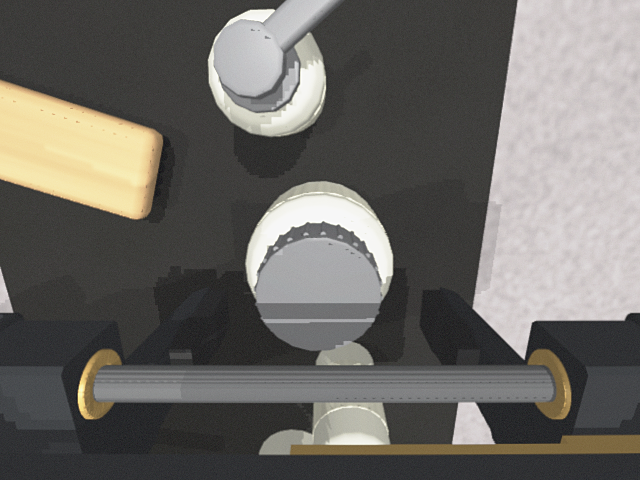

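Wrist view: the ribbed lid sits at (318,293), midway between the fingers, and the pump bottle at (265,70) is clear. Descend and grip.

>>> {"method": "servo_tool", "body": {
  "deltas": [0, 0, 0, 0.001, -0.001, 0.015, 0, 0, 0, 0, 0.002, -0.002, 0.03, 0, 0, 0, 0, 0.003, -0.003, 0.045, 0, 0, 0, 0, 0.004, -0.005, 0.06, 0, 0, 0, 0, 0.004, -0.005, 0.06, 1, 0, 0, 0, 0.004, -0.005, 0.06, 1, 0, 0, 0, 0.004, -0.005, 0.06, 1, 0, 0, 0, 0.004, -0.005, 0.06, 1, 0, 0, 0, 0.004, -0.005, 0.06, 1, 0, 0, 0, 0.004, -0.005, 0.06, 1],
  "squeeze": 30
}}

```text
t: 9.47
ee_pos: [0.5931, 0.2598, 0.0896]
eef_rot: [0.0, 0.708, 0.706, 0.0]
ft_force: [-0.3, -0.6, 1.1]
opening: 0.0596
grasp_force: 30.0
```

Run:
```python
from plan import *
plan((6,.5935,.26,.22,0,1),(4,.57,.14,.22,-2,1))
```

```text
t 9.47 p [0.5931 0.2598 0.0896] closing -0.2 F [-0.3 -0.6  1.1] open 0.0596 grip 30.0
0,0,0,0,0,-0.043,1,
0,0,-0.001,0,0,-0.087,1,
0,0,-0.001,0,0.001,-0.13,1,
0,0,-0.002,0,0.001,-0.174,1,
0,0,-0.002,0,0.001,-0.217,1,
0,0,-0.002,0,0.001,-0.261,1,
0,0,0.003,-0.06,-0.01,-0.261,1,
0,0,0.009,-0.12,-0.022,-0.261,1,
0,0,0.014,-0.18,-0.033,-0.261,1,
0,0,0.02,-0.24,-0.045,-0.261,1,
rows 10
```

>>> {"method": "servo_tool", "body": {
  "deltas": [0, 0, 0, 0, 0, -0.03, 1, 0, 0, 0, 0, 0, -0.08, 1, 0, 0, 0, 0, 0, -0.14, 1, 0, 0, 0, 0, 0, -0.2, 1, 0, 0, 0, 0, 0, -0.26, 1, 0, 0, 0, 0, 0, -0.3, 1, 0, 0, 0, 0, 0, -0.32, 1, 0, 0, 0, -0.06, -0.01, -0.32, 1, 0, 0, 0, -0.12, -0.02, -0.32, 1, 0, 0, 0, -0.18, -0.03, -0.32, 1]
}}

```text
t: 10.3
ee_pos: [0.5765, 0.1689, 0.2491]
eef_rot: [-0.0, 0.708, 0.706, -0.0]
ft_force: [1.2, -1.0, -1.7]
opening: 0.0591
grasp_force: 30.0
```

Run:
```python
from plan import *
plan((10,.4528,-.2472,.25,-20,1))
```

```text
t 10.3 p [0.5765 0.1689 0.2491] closing -0.1 F [ 1.2 -1.  -1.7] open 0.0591 grip 30.0
0,0,0.022,-0.083,-0.025,0,1,
0,0,0.044,-0.167,-0.049,0,1,
0,0,0.066,-0.25,-0.074,0,1,
0,0,0.088,-0.333,-0.098,-0.001,1,
0,0,0.11,-0.416,-0.123,-0.001,1,
0,0,0.132,-0.5,-0.147,-0.001,1,
0,0,0.154,-0.583,-0.172,-0.001,1,
0,0,0.177,-0.666,-0.196,-0.001,1,
0,0,0.199,-0.75,-0.221,-0.001,1,
0,0,0.221,-0.833,-0.245,-0.001,1,
rows 10
```

>>> {"method": "servo_tool", "body": {
  "deltas": [0, 0, 0.02, -0.07, -0.02, 0, 1, 0, 0, 0.04, -0.14, -0.04, 0, 1, 0, 0, 0.06, -0.22, -0.065, 0, 1, 0, 0, 0.08, -0.3, -0.09, 0, 1, 0, 0, 0.1, -0.38, -0.11, 0, 1, 0, 0, 0.12, -0.46, -0.135, 0, 1, 0, 0, 0.14, -0.54, -0.16, 0, 1, 0, 0, 0.16, -0.62, -0.18, 0, 1, 0, 0, 0.18, -0.69, -0.205, 0, 1, 0, 0, 0.2, -0.75, -0.22, 0, 1]
}}

```text
t: 11.13
ee_pos: [0.4636, -0.2075, 0.2492]
eef_rot: [-0.0, 0.811, 0.585, -0.0]
ft_force: [0.9, -0.4, -2.8]
opening: 0.0593
grasp_force: 30.0
```

Run:
```python
from plan import *
plan((4,.4528,-.2472,.25,-20,1),(6,.4528,-.2472,.16,-20,1))
```

```text
t 11.13 p [ 0.4636 -0.2075  0.2492] closing -18.4 F [ 0.9 -0.4 -2.8] open 0.0593 grip 30.0
-0.001,0,0.004,-0.021,0.001,0,1,
-0.001,0,0.009,-0.041,0.002,-0.001,1,
-0.001,0,0.013,-0.062,0.003,-0.001,1,
-0.001,0,0.017,-0.082,0.005,-0.002,1,
-0.001,0,0.017,-0.082,0.005,0.028,1,
-0.001,0,0.017,-0.082,0.005,0.058,1,
-0.001,0,0.017,-0.082,0.005,0.088,1,
-0.001,0,0.017,-0.082,0.005,0.118,1,
-0.001,0,0.017,-0.082,0.005,0.148,1,
-0.001,0,0.017,-0.082,0.005,0.178,1,
rows 10
```

>>> {"method": "servo_tool", "body": {
  "deltas": [0, 0, 0, -0.02, 0.001, 0, 1, 0, 0, 0, -0.04, 0.002, 0, 1, 0, 0, 0, -0.06, 0.003, 0, 1, 0, 0, 0, -0.082, 0.005, 0, 1, 0, 0, 0, -0.082, 0.005, 0.03, 1, 0, 0, 0, -0.082, 0.005, 0.07, 1, 0, 0, 0, -0.082, 0.005, 0.11, 1, 0, 0, 0, -0.082, 0.005, 0.15, 1, 0, 0, 0, -0.082, 0.005, 0.18, 1, 0, 0, 0, -0.082, 0.005, 0.18, 1]
}}

```text
t: 11.97
ee_pos: [0.4543, -0.2428, 0.1565]
eef_rot: [-0.002, 0.809, 0.587, -0.001]
ft_force: [-1.1, 0.9, -3.0]
opening: 0.0591
grasp_force: 30.0
```

Run:
```python
from plan import *
plan((8,.4528,-.2472,.093,-18.5,1),(2,.4528,-.2472,.0915,-18.5,1))
```

```text
t 11.97 p [ 0.4543 -0.2428  0.1565] closing -18.1 F [-1.1  0.9 -3. ] open 0.0591 grip 30.0
-0.003,0,0.001,-0.001,0,0.016,1,
-0.003,0,0.001,-0.002,0,0.032,1,
-0.003,0,0.002,-0.003,0,0.048,1,
-0.003,0,0.002,-0.005,0,0.063,1,
-0.003,0,0.003,-0.006,0,0.079,1,
-0.003,0,0.003,-0.007,0,0.095,1,
-0.003,0,0.004,-0.008,0,0.111,1,
-0.003,0,0.005,-0.009,0.001,0.127,1,
-0.003,0,0.005,-0.009,0.001,0.128,1,
-0.003,0,0.005,-0.009,0.001,0.13,1,
rows 10
```

>>> {"method": "servo_tool", "body": {
  "deltas": [0, 0, 0, -0.004, 0, 0.015, 1, 0, 0, 0, -0.004, 0, 0.03, 1, 0, 0, 0, -0.004, 0, 0.05, 1, 0, 0, 0, -0.004, 0, 0.07, 1, 0, 0, 0, -0.004, 0, 0.09, 1, 0, 0, 0, -0.004, 0, 0.11, 1, 0, 0, 0, -0.004, 0, 0.12, 1, 0, 0, 0, -0.004, 0, 0.128, 1, 0, 0, 0, -0.004, 0, 0.131, 1, 0, 0, 0, -0.004, 0, 0.131, 1]
}}

```text
t: 12.8
ee_pos: [0.4549, -0.2465, 0.0935]
eef_rot: [-0.0, 0.81, 0.586, -0.0]
ft_force: [-0.5, 0.1, -1.9]
opening: 0.0592
grasp_force: 30.0
```

Run:
```python
from plan import *
plan((2,.4528,-.2472,.0916,-18.5,1))
```

```text
t 12.8 p [ 0.4549 -0.2465  0.0935] closing -18.2 F [-0.5  0.1 -1.9] open 0.0592 grip 30.0
0,0,0.002,-0.001,-0.002,0.002,1,
0,0,0.003,-0.003,-0.003,0.004,1,
rows 2
```

>>> {"method": "servo_tool", "body": {
  "deltas": [0, 0, 0, -0.002, -0.003, 0.004, 1, 0, 0, 0, -0.002, -0.003, 0.004, 1, 0, 0, 0, -0.002, -0.003, 0.004, 0.1, 0, 0, 0, -0.002, -0.003, 0.004, 0, 0, 0, 0, -0.002, -0.003, 0.004, 0, 0, 0, 0, -0.002, -0.003, 0.004, 0, 0, 0, 0, -0.002, -0.003, -0.05, 0, 0, 0, 0, -0.002, -0.003, -0.12, 0, 0, 0, 0, -0.002, -0.003, -0.19, 0, 0, 0, 0, -0.002, -0.003, -0.25, 0]
}}

```text
t: 13.63
ee_pos: [0.4532, -0.2472, 0.2208]
eef_rot: [0.0, 0.81, 0.586, 0.0]
ft_force: [1.0, 0.1, -0.5]
opening: 0.0883
grasp_force: 0.0
```

Run:
```python
from plan import *
plan((9,.569,.0605,.18,15,.12),(1,.569,.0605,.18,15,.12))
```

```text
t 13.63 p [ 0.4532 -0.2472  0.2208] closing -18.2 F [ 1.   0.1 -0.5] open 0.0883 grip 0.0
0.001,0,-0.041,0.073,0.003,0.009,0.12,
0.001,0,-0.082,0.146,0.006,0.018,0.12,
0.001,0,-0.123,0.219,0.009,0.027,0.12,
0.001,0,-0.164,0.292,0.012,0.036,0.12,
0.001,0,-0.205,0.365,0.015,0.045,0.12,
0.001,0,-0.246,0.438,0.018,0.054,0.12,
0.001,0,-0.287,0.511,0.021,0.063,0.12,
0.001,0,-0.328,0.584,0.024,0.072,0.12,
0,0,-0.369,0.657,0.027,0.082,0.12,
0,0,-0.369,0.657,0.027,0.082,0.12,
rows 10
```

>>> {"method": "servo_tool", "body": {
  "deltas": [0, 0, -0.04, 0.07, 0.003, 0, 0.12, 0, 0, -0.08, 0.15, 0.006, 0.01, 0.12, 0, 0, -0.12, 0.23, 0.009, 0.02, 0.12, 0, 0, -0.16, 0.31, 0.012, 0.03, 0.12, 0, 0, -0.2, 0.39, 0.015, 0.04, 0.12, 0, 0, -0.24, 0.47, 0.018, 0.05, 0.12, 0, 0, -0.28, 0.54, 0.021, 0.06, 0.12, 0, 0, -0.33, 0.61, 0.024, 0.07, 0.12, 0, 0, -0.369, 0.657, 0.027, 0.08, 0.12, 0, 0, -0.369, 0.657, 0.027, 0.08, 0.12]
}}

```text
t: 14.47
ee_pos: [0.5696, 0.0677, 0.1778]
eef_rot: [-0.001, 0.604, 0.797, 0.001]
ft_force: [-0.6, -0.4, 0.5]
opening: 0.0776
grasp_force: 0.0
```

Run:
```python
from plan import *
plan((8,.569,.0605,.105,15,.12),(2,.569,.0605,.105,15,.12))
```

```text
t 14.47 p [0.5696 0.0677 0.1778] closing 15.6 F [-0.6 -0.4  0.5] open 0.0776 grip 0.0
0.001,-0.002,0.001,-0.002,-0.001,0.018,0.12,
0.001,-0.002,0.002,-0.004,-0.001,0.036,0.12,
0.001,-0.002,0.003,-0.005,-0.002,0.055,0.12,
0.001,-0.002,0.003,-0.007,-0.003,0.073,0.12,
0.001,-0.002,0.004,-0.009,-0.003,0.091,0.12,
0.001,-0.002,0.005,-0.011,-0.004,0.109,0.12,
0.001,-0.002,0.006,-0.012,-0.004,0.127,0.12,
0.001,-0.002,0.007,-0.014,-0.005,0.146,0.12,
0.001,-0.002,0.007,-0.014,-0.005,0.146,0.12,
0.001,-0.002,0.007,-0.014,-0.005,0.146,0.12,
rows 10
```

Transient overshoot again, so I descend straight and let it settle.

>>> {"method": "servo_tool", "body": {
  "deltas": [0, 0, 0, -0.004, -0.002, 0.02, 0.12, 0, 0, 0, -0.004, -0.002, 0.04, 0.12, 0, 0, 0, -0.004, -0.002, 0.06, 0.12, 0, 0, 0, -0.004, -0.002, 0.08, 0.12, 0, 0, 0, -0.004, -0.002, 0.1, 0.12, 0, 0, 0, -0.004, -0.002, 0.12, 0.12, 0, 0, 0, -0.004, -0.002, 0.14, 0.12, 0, 0, 0, -0.004, -0.002, 0.146, 0.12, 0, 0, 0, -0.004, -0.002, 0.146, 0.12, 0, 0, 0, -0.004, -0.002, 0.146, 0.12]
}}

```text
t: 15.3
ee_pos: [0.5684, 0.0586, 0.1057]
eef_rot: [0.0, 0.609, 0.793, -0.0]
ft_force: [-0.6, -0.4, 0.0]
opening: 0.0776
grasp_force: 0.0
```

Run:
```python
from plan import *
im,w,_=cloud('wrist');cv2.imwrite('pics/w3.png',im)
q=w[np.isfinite(w).all(2)];q=q[(np.hypot(q[:,0]-.569,q[:,1]-.06)<.045)&(q[:,2]>.05)&(q[:,2]<.08)];print(len(q),q.min(0),q.max(0),np.percentile(q[:,2],95))
plan((5,.569,.0605,.060,15,.12),(5,.569,.0605,.060,15,1))
```

```text
4060 [0.53524072 0.02936325 0.05000602] [0.59864202 0.09358163 0.06507354] 0.06349848075676484
t 15.35 p [0.5686 0.0587 0.1061] closing 15.0 F [-0.2  0.8  0.2] open 0.0772 grip 0.0
0,0,0,0.001,0,0.018,0.12,
0,0,0,0.001,0.001,0.037,0.12,
0,0,0,0.002,0.001,0.055,0.12,
0,0,0,0.003,0.001,0.074,0.12,
0,0,0,0.003,0.002,0.092,0.12,
0,0,0,0.003,0.002,0.092,1,
0,0,0,0.003,0.002,0.092,1,
0,0,0,0.003,0.002,0.092,1,
0,0,0,0.003,0.002,0.092,1,
0,0,0,0.003,0.002,0.092,1,
rows 10
```

View pics/w3.png

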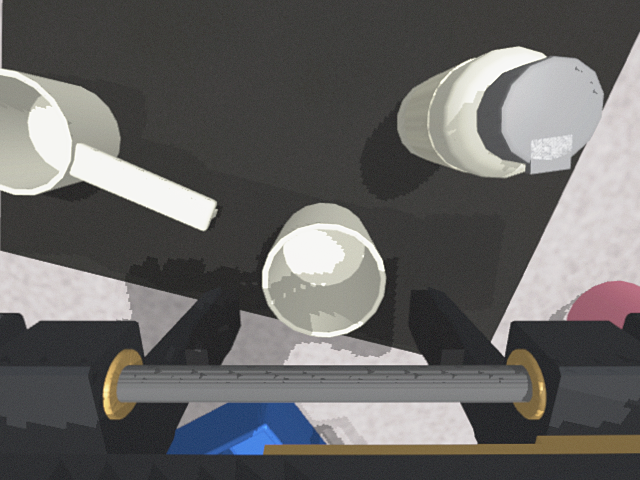

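Wrist view: the white cup rim is at (324,280) between the fingers, and the scoop handle end (213,218) is clear of the left finger's path.

>>> {"method": "servo_tool", "body": {
  "deltas": [0, 0, 0, 0.002, 0, 0.018, 0.12, 0, 0, 0, 0.004, 0, 0.037, 0.12, 0, 0, 0, 0.005, 0, 0.055, 0.12, 0, 0, 0, 0.005, 0, 0.074, 0.12, 0, 0, 0, 0.005, 0, 0.09, 0.12, 0, 0, 0, 0.005, 0, 0.09, 0.5, 0, 0, 0, 0.005, 0, 0.09, 0.5, 0, 0, 0, 0.005, 0, 0.09, 0.5, 0, 0, 0, 0.005, 0, 0.09, 0.5, 0, 0, 0, 0.005, 0, 0.09, 0.5],
  "squeeze": 10
}}

```text
t: 16.18
ee_pos: [0.5679, 0.0611, 0.0611]
eef_rot: [0.0, 0.609, 0.793, 0.0]
ft_force: [0.1, 0.6, -1.6]
opening: 0.0638
grasp_force: 10.0
```

Run:
```python
from plan import *
t=np.radians(46.25);x,y=.02,.034;X,Y=.537+np.cos(t)*x-np.sin(t)*y,-.2185+np.sin(t)*x+np.cos(t)*y;print(X,Y)
plan((5,.568,.061,.2,15,.5),(5,.555,-.05,.2,-15,.5))
```

```text
0.5262698864056137 -0.18054127686220775
t 16.18 p [0.5679 0.0611 0.0611] closing 15.0 F [ 0.1  0.6 -1.6] open 0.0638 grip 10.0
0.001,0,0,0,0,-0.056,0.5,
0.001,0,0,0,0,-0.111,0.5,
0.001,0,0,0,0,-0.167,0.5,
0.001,0,0,0,0,-0.222,0.5,
0.001,0,0,0,0,-0.278,0.5,
0.001,0,0.067,-0.042,-0.016,-0.278,0.5,
0.001,0,0.133,-0.083,-0.033,-0.278,0.5,
0.001,0,0.2,-0.125,-0.049,-0.278,0.5,
0.001,0,0.267,-0.166,-0.066,-0.278,0.5,
0.001,0,0.333,-0.208,-0.082,-0.278,0.5,
rows 10
```

>>> {"method": "servo_tool", "body": {
  "deltas": [0, 0, 0, 0, 0, -0.04, 0.5, 0, 0, 0, 0, 0, -0.1, 0.5, 0, 0, 0, 0, 0, -0.16, 0.5, 0, 0, 0, 0, 0, -0.22, 0.5, 0, 0, 0, 0, 0, -0.27, 0.5, 0, 0, 0.067, -0.042, -0.016, -0.28, 0.5, 0, 0, 0.133, -0.083, -0.033, -0.28, 0.5, 0, 0, 0.2, -0.125, -0.049, -0.28, 0.5, 0, 0, 0.267, -0.166, -0.066, -0.28, 0.5, 0, 0, 0.333, -0.208, -0.082, -0.28, 0.5]
}}

```text
t: 17.02
ee_pos: [0.5547, -0.0508, 0.2013]
eef_rot: [0.0, 0.795, 0.607, 0.0]
ft_force: [0.1, 0.2, 0.2]
opening: 0.0639
grasp_force: 10.0
```

Run:
```python
from plan import *
plan((6,.5263,-.1805,.2,-43.75,.5),(1,.5263,-.1805,.2,-43.75,.5),(3,.5263,-.1805,.15,-43.75,.5))
```

```text
t 17.02 p [ 0.5547 -0.0508  0.2013] closing -15.3 F [0.1 0.2 0.2] open 0.0639 grip 10.0
0,0,0.053,-0.044,0.002,0,0.5,
0,0,0.106,-0.088,0.004,0.001,0.5,
0,0,0.158,-0.133,0.007,0.001,0.5,
0,0,0.211,-0.177,0.009,0.002,0.5,
0,0,0.264,-0.221,0.011,0.002,0.5,
0,0,0.317,-0.265,0.013,0.002,0.5,
0,0,0.317,-0.265,0.013,0.002,0.5,
0,0,0.317,-0.265,0.013,0.036,0.5,
0,0,0.317,-0.265,0.013,0.069,0.5,
0,0,0.317,-0.265,0.013,0.102,0.5,
rows 10
```

>>> {"method": "servo_tool", "body": {
  "deltas": [0, 0, 0.053, -0.044, 0.002, 0, 0.5, 0, 0, 0.106, -0.088, 0.004, 0, 0.5, 0, 0, 0.158, -0.133, 0.007, 0, 0.5, 0, 0, 0.211, -0.177, 0.009, 0, 0.5, 0, 0, 0.264, -0.221, 0.011, 0, 0.5, 0, 0, 0.317, -0.265, 0.013, 0, 0.5, 0, 0, 0.317, -0.265, 0.013, 0.02, 0.5, 0, 0, 0.317, -0.265, 0.013, 0.06, 0.5, 0, 0, 0.317, -0.265, 0.013, 0.1, 0.5, 0, 0, 0.317, -0.265, 0.013, 0.1, 0.5]
}}

```text
t: 17.85
ee_pos: [0.525, -0.1782, 0.1478]
eef_rot: [-0.002, 0.919, 0.395, -0.002]
ft_force: [-2.2, 2.1, -1.4]
opening: 0.0639
grasp_force: 10.0
```

Run:
```python
from plan import *
a=snapshot('scene')[0][180:400,100:420];b=snapshot('side')[0][200:420,200:520]
cv2.imwrite('pics/b4.png',cv2.resize(np.vstack([a,b]),None,fx=1.36,fy=1.36))
plan((8,.5263,-.1805,.064,-43.75,.5),(2,.5263,-.1805,.064,-43.75,.5))
```

```text
t 17.95 p [ 0.5267 -0.1792  0.1507] closing -43.5 F [ 0.4 -0.2 -0.3] open 0.0636 grip 10.0
-0.001,0,0,0,0,0.022,0.5,
-0.001,0,0.001,-0.001,0,0.043,0.5,
-0.001,0,0.001,-0.001,0,0.065,0.5,
-0.001,0,0.002,-0.001,0.001,0.087,0.5,
-0.001,0,0.002,-0.001,0.001,0.108,0.5,
-0.001,0,0.002,-0.002,0.001,0.13,0.5,
-0.001,0,0.003,-0.002,0.001,0.152,0.5,
-0.001,0,0.003,-0.002,0.001,0.173,0.5,
-0.001,0,0.003,-0.002,0.001,0.173,0.5,
-0.001,0,0.003,-0.002,0.001,0.173,0.5,
rows 10
```

View pics/b4.png

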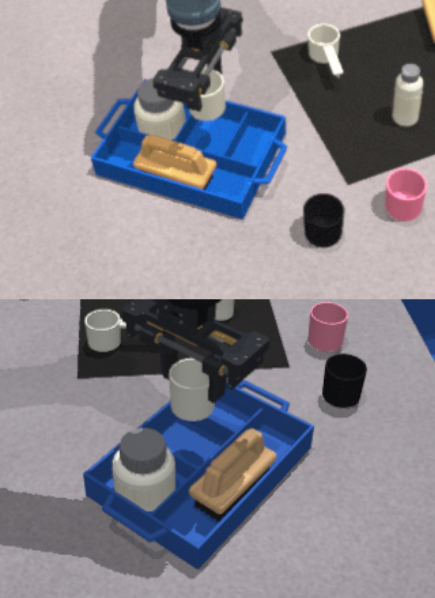

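Brush (175,160) and tub (158,110) stand in their compartments, and the cup (207,95) hangs over the middle one. Lower it.

>>> {"method": "servo_tool", "body": {
  "deltas": [0, 0, 0, 0, 0, 0.03, 0.5, 0, 0, 0, -0.001, 0, 0.06, 0.5, 0, 0, 0, -0.001, 0, 0.09, 0.5, 0, 0, 0, -0.002, 0, 0.12, 0.5, 0, 0, 0, -0.002, 0, 0.14, 0.5, 0, 0, 0, -0.002, 0, 0.155, 0.5, 0, 0, 0, -0.002, 0, 0.165, 0.5, 0, 0, 0, -0.002, 0, 0.172, 0.5, 0, 0, 0, -0.002, 0, 0.174, 0.5, 0, 0, 0, -0.002, 0, 0.174, 0.5]
}}

```text
t: 18.78
ee_pos: [0.5265, -0.1804, 0.064]
eef_rot: [0.0, 0.919, 0.395, 0.0]
ft_force: [0.2, -0.0, -1.1]
opening: 0.0638
grasp_force: 10.0
```

Run:
```python
from plan import *
plan((3,.5263,-.1805,.0635,-43.75,.2),(4,.5263,-.1805,.0635,-43.75,.2))
```

```text
t 18.78 p [ 0.5265 -0.1804  0.064 ] closing -43.5 F [ 0.2 -0.  -1.1] open 0.0638 grip 10.0
0,0,0.001,0,0,0,0.2,
0,0,0.002,0,0,0.001,0.2,
0,0,0.003,0,0,0.001,0.2,
0,0,0.003,0,0,0.001,0.2,
0,0,0.003,0,0,0.001,0.2,
0,0,0.003,0,0,0.001,0.2,
0,0,0.003,0,0,0.001,0.2,
rows 7
```

>>> {"method": "servo_tool", "body": {
  "deltas": [0, 0, 0, 0, 0, 0.002, 0.5, 0, 0, 0, 0, 0, 0.002, 0.2, 0, 0, 0, 0, 0, 0.002, 0.18, 0, 0, 0, 0, 0, 0.002, 0.18, 0, 0, 0, 0, 0, 0.002, 0.18, 0, 0, 0, 0, 0, -0.02, 0.18, 0, 0, 0, 0, 0, -0.06, 0.18, 0, 0, 0, 0, 0, -0.12, 0.1, 0, 0, 0, 0, 0, -0.2, 0, 0, 0, 0, 0, 0, -0.28, 0]
}}

```text
t: 19.62
ee_pos: [0.5254, -0.1804, 0.2055]
eef_rot: [-0.0, 0.919, 0.394, -0.001]
ft_force: [1.4, -0.5, -0.4]
opening: 0.0875
grasp_force: 0.0
```

Run:
```python
from plan import *
plan((9,.6125,.155,.2,0,.1),(1,.6125,.155,.2,0,.1))
```

```text
t 19.62 p [ 0.5254 -0.1804  0.2055] closing -43.5 F [ 1.4 -0.5 -0.4] open 0.0875 grip 0.0
-0.001,0.001,-0.054,0.067,-0.037,0.001,0.1,
-0.001,0.001,-0.108,0.135,-0.075,0.002,0.1,
-0.001,0.001,-0.161,0.202,-0.112,0.004,0.1,
-0.001,0,-0.215,0.269,-0.149,0.005,0.1,
-0.001,0,-0.269,0.337,-0.187,0.006,0.1,
-0.001,0,-0.323,0.404,-0.224,0.007,0.1,
-0.001,0,-0.376,0.471,-0.261,0.008,0.1,
-0.001,0,-0.43,0.539,-0.299,0.01,0.1,
-0.001,0,-0.484,0.606,-0.336,0.011,0.1,
-0.001,0,-0.484,0.606,-0.336,0.011,0.1,
rows 10
```

>>> {"method": "servo_tool", "body": {
  "deltas": [0, 0, -0.05, 0.067, -0.037, 0, 0.1, 0, 0, -0.1, 0.135, -0.075, 0, 0.1, 0, 0, -0.16, 0.202, -0.112, 0, 0.1, 0, 0, -0.21, 0.27, -0.15, 0, 0.1, 0, 0, -0.27, 0.337, -0.187, 0, 0.1, 0, 0, -0.32, 0.404, -0.224, 0, 0.1, 0, 0, -0.38, 0.471, -0.261, 0, 0.1, 0, 0, -0.43, 0.539, -0.3, 0, 0.1, 0, 0, -0.48, 0.606, -0.336, 0, 0.1, 0, 0, -0.48, 0.606, -0.336, 0, 0.1]
}}

```text
t: 20.45
ee_pos: [0.6134, 0.1655, 0.2043]
eef_rot: [-0.002, 0.704, 0.71, 0.002]
ft_force: [-0.8, 2.0, 0.1]
opening: 0.0791
grasp_force: 0.0
```

>>> {"method": "servo_tool", "body": {
  "deltas": [0, 0, 0, 0, 0, 0, 0.1, 0, 0, 0, 0, 0, 0.02, 0.1, 0, 0, 0, 0, 0, 0.04, 0.1, 0, 0, 0, 0, 0, 0.06, 0.1, 0, 0, 0, 0, 0, 0.08, 0.1, 0, 0, 0, 0, 0, 0.09, 0.1, 0, 0, 0, 0, 0, 0.09, 0.1, 0, 0, 0, 0, 0, 0.09, 0.1, 0, 0, 0, 0, 0, 0.09, 0.1, 0, 0, 0, 0, 0, 0.09, 0.1]
}}

```text
t: 21.28
ee_pos: [0.6134, 0.155, 0.1593]
eef_rot: [0.0, 0.709, 0.705, 0.0]
ft_force: [0.3, 0.1, 0.5]
opening: 0.0791
grasp_force: 0.0
```

Run:
```python
from plan import *
im,w,_=cloud('wrist');cv2.imwrite('pics/w5.png',im)
q=w[np.isfinite(w).all(2)];q=q[(np.hypot(q[:,0]-.6125,q[:,1]-.155)<.035)&(q[:,2]>.112)&(q[:,2]<.135)];print(len(q),q.min(0),q.max(0),np.percentile(q[:,2],90))
plan((7,.6125,.155,.087,0,.1),(3,.6125,.155,.087,0,1))
```

```text
2995 [0.59548229 0.13822108 0.11203857] [0.6257999  0.17205962 0.12263244] 0.12156986630355503
t 21.33 p [0.6134 0.1552 0.1593] closing -0.3 F [-0.  -0.9  0.4] open 0.0791 grip 0.0
0.001,0,0,0,0,0.021,0.1,
0.001,0,-0.001,0,-0.001,0.041,0.1,
0.001,0,-0.001,0,-0.001,0.062,0.1,
0.001,0,-0.002,0,-0.001,0.083,0.1,
0.001,0,-0.002,0,-0.001,0.103,0.1,
0.001,0,-0.003,0,-0.002,0.124,0.1,
0.001,0,-0.003,0,-0.002,0.145,0.1,
0.001,0,-0.003,0,-0.002,0.145,1,
0.001,0,-0.003,0,-0.002,0.145,1,
0.001,0,-0.003,0,-0.002,0.145,1,
rows 10
```

View pics/w5.png

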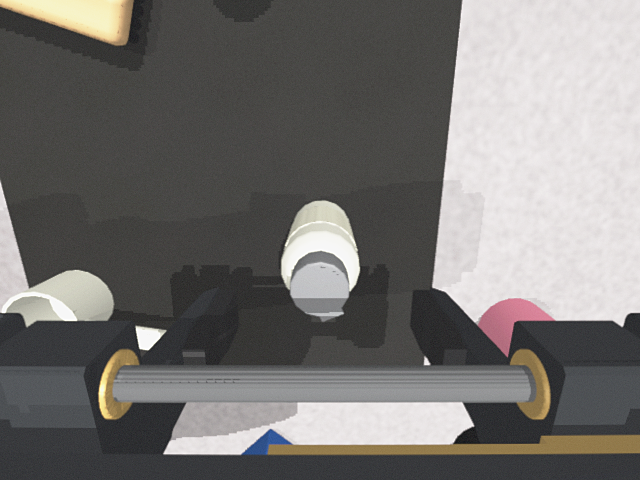

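Wrist view: the plain cap is at (320,284), between the fingers. Grip the bottle.

>>> {"method": "servo_tool", "body": {
  "deltas": [0, 0, 0, 0, -0.004, 0.025, 0.1, 0, 0, 0, 0, -0.004, 0.05, 0.1, 0, 0, 0, 0, -0.004, 0.08, 0.1, 0, 0, 0, 0, -0.004, 0.11, 0.1, 0, 0, 0, 0, -0.004, 0.13, 0.1, 0, 0, 0, 0, -0.004, 0.144, 0.1, 0, 0, 0, 0, -0.004, 0.144, 0.6, 0, 0, 0, 0, -0.004, 0.144, 0.6, 0, 0, 0, 0, -0.004, 0.144, 0.6, 0, 0, 0, 0, -0.004, 0.144, 0.6],
  "squeeze": 20
}}

```text
t: 22.17
ee_pos: [0.6117, 0.1552, 0.0876]
eef_rot: [0.0, 0.709, 0.705, 0.001]
ft_force: [-0.8, -0.1, -0.5]
opening: 0.0549
grasp_force: 0.0
```

>>> {"method": "servo_tool", "body": {
  "deltas": [0, 0, 0, 0, 0, 0, 0.6, 0, 0, 0, 0, 0, 0, 0.6, 0, 0, 0, 0, 0, 0, 0.6, 0, 0, 0, 0, 0, 0, 0.6, 0, 0, 0, 0, 0, -0.04, 0.6, 0, 0, 0, 0, 0, -0.1, 0.6, 0, 0, 0, 0, 0, -0.16, 0.6, 0, 0, 0, 0, 0, -0.22, 0.6, 0, 0, 0, 0, 0, -0.26, 0.6, 0, 0, 0, 0, 0, -0.26, 0.6]
}}

```text
t: 23.0
ee_pos: [0.6135, 0.1554, 0.2213]
eef_rot: [0.002, 0.709, 0.705, 0.003]
ft_force: [0.8, -0.9, -0.6]
opening: 0.0452
grasp_force: 20.0
```

Run:
```python
from plan import *
plan((8,.5758,-.1186,.2165,-10,.6),(2,.5758,-.1186,.2165,-10,.6))
```

```text
t 23.0 p [0.6135 0.1554 0.2213] closing -0.3 F [ 0.8 -0.9 -0.6] open 0.0452 grip 20.0
0.005,-0.002,0.013,-0.069,-0.009,0.001,0.6,
0.004,-0.002,0.027,-0.137,-0.018,0.002,0.6,
0.004,-0.002,0.04,-0.206,-0.027,0.003,0.6,
0.004,-0.002,0.054,-0.274,-0.036,0.004,0.6,
0.004,-0.002,0.067,-0.343,-0.045,0.005,0.6,
0.004,-0.002,0.081,-0.411,-0.054,0.006,0.6,
0.004,-0.002,0.094,-0.48,-0.063,0.007,0.6,
0.004,-0.002,0.108,-0.548,-0.072,0.008,0.6,
0.004,-0.002,0.108,-0.548,-0.072,0.008,0.6,
0.004,-0.002,0.108,-0.548,-0.072,0.008,0.6,
rows 10
```

>>> {"method": "servo_tool", "body": {
  "deltas": [0, 0, 0.013, -0.06, -0.009, 0, 0.6, 0, 0, 0.027, -0.13, -0.018, 0, 0.6, 0, 0, 0.04, -0.2, -0.027, 0, 0.6, 0, 0, 0.054, -0.27, -0.036, 0, 0.6, 0, 0, 0.067, -0.34, -0.045, 0, 0.6, 0, 0, 0.08, -0.41, -0.054, 0, 0.6, 0, 0, 0.094, -0.47, -0.063, 0, 0.6, 0, 0, 0.108, -0.52, -0.07, 0, 0.6, 0, 0, 0.108, -0.548, -0.07, 0, 0.6, 0, 0, 0.108, -0.548, -0.07, 0, 0.6]
}}

```text
t: 23.83
ee_pos: [0.573, -0.1232, 0.2158]
eef_rot: [0.0, 0.768, 0.64, -0.001]
ft_force: [-0.3, 0.1, -1.4]
opening: 0.0452
grasp_force: 20.0
```

>>> {"method": "servo_tool", "body": {
  "deltas": [0, 0, 0, 0, 0, 0, 0.6, 0, 0, 0, 0, 0, 0.02, 0.6, 0, 0, 0, 0, 0, 0.05, 0.6, 0, 0, 0, 0, 0, 0.08, 0.6, 0, 0, 0, 0, 0, 0.11, 0.6, 0, 0, 0, 0, 0, 0.13, 0.6, 0, 0, 0, 0, 0, 0.14, 0.6, 0, 0, 0, 0, 0, 0.14, 0.6, 0, 0, 0, 0, 0, 0.14, 0.6, 0, 0, 0, 0, 0, 0.14, 0.6]
}}

```text
t: 24.67
ee_pos: [0.5752, -0.1186, 0.1474]
eef_rot: [0.0, 0.766, 0.643, 0.0]
ft_force: [0.8, 0.2, -1.7]
opening: 0.0452
grasp_force: 20.0
```

Run:
```python
from plan import *
a=snapshot('scene')[0][180:400,100:420];b=snapshot('side')[0][200:420,200:520]
cv2.imwrite('pics/b6.png',cv2.resize(np.vstack([a,b]),None,fx=1.36,fy=1.36))
plan((7,.5758,-.1186,.0905,-10,.6),(3,.5758,-.1186,.0897,-10,.6))
```

```text
t 24.77 p [ 0.5751 -0.1188  0.1475] closing -10.0 F [ 0.4  0.5 -0.4] open 0.0455 grip 20.0
0.001,0,0,0,0,0.016,0.6,
0.001,0,0,0,0,0.033,0.6,
0.001,0,0,0,0,0.049,0.6,
0.001,0,0,0,0.001,0.065,0.6,
0.001,0,0,0,0.001,0.081,0.6,
0.001,0,0,0.001,0.001,0.098,0.6,
0.001,0,0,0.001,0.001,0.114,0.6,
0.001,0,0,0.001,0.001,0.115,0.6,
0.001,0,0,0.001,0.001,0.115,0.6,
0.001,0,0,0.001,0.001,0.116,0.6,
rows 10
```

View pics/b6.png

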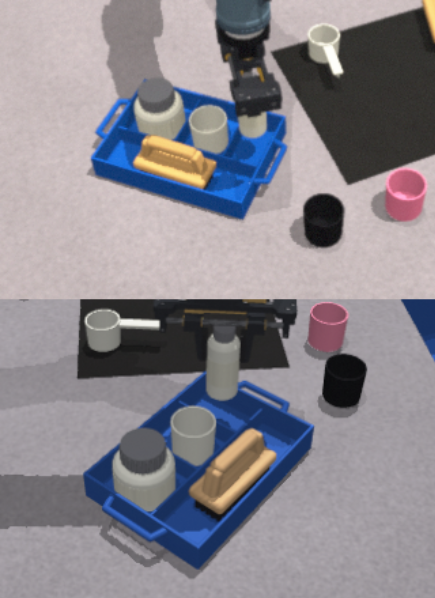

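The bottle (253,118) hangs over the narrowest compartment, and the cup (208,128) stands in the middle one. Lower, release and lift.

>>> {"method": "servo_tool", "body": {
  "deltas": [0, 0, 0, 0, 0, 0.02, 0.6, 0, 0, 0, 0, 0, 0.04, 0.6, 0, 0, 0, 0, 0, 0.06, 0.6, 0, 0, 0, 0, 0, 0.08, 0.6, 0, 0, 0, 0, 0, 0.095, 0.6, 0, 0, 0, 0, 0, 0.107, 0.6, 0, 0, 0, 0, 0, 0.113, 0.6, 0, 0, 0, 0, 0, 0.116, 0.6, 0, 0, 0, 0, 0, 0.116, 0.6, 0, 0, 0, 0, 0, 0.116, 0.6]
}}

```text
t: 25.6
ee_pos: [0.574, -0.1188, 0.0893]
eef_rot: [-0.001, 0.766, 0.642, -0.0]
ft_force: [-3.8, 1.0, 9.0]
opening: 0.0455
grasp_force: 20.0
```

>>> {"method": "servo_tool", "body": {
  "deltas": [0, 0, 0, 0, 0, 0, 0.6, 0, 0, 0, 0, 0, 0, 0.35, 0, 0, 0, 0, 0, 0, 0.35, 0, 0, 0, 0, 0, 0, 0.35, 0, 0, 0, 0, 0, -0.03, 0.3, 0, 0, 0, 0, 0, -0.08, 0.2, 0, 0, 0, 0, 0, -0.14, 0.2, 0, 0, 0, 0, 0, -0.2, 0.2, 0, 0, 0, 0, 0, -0.27, 0.2, 0, 0, 0, 0, 0, -0.34, 0.2]
}}

```text
t: 26.43
ee_pos: [0.5742, -0.1188, 0.26]
eef_rot: [-0.0, 0.766, 0.643, -0.0]
ft_force: [0.6, -0.2, -0.1]
opening: 0.0703
grasp_force: 0.0
```

>>> {"method": "servo_tool", "body": {
  "deltas": [0, 0, 0, 0.04, 0, -0.03, 0.2, 0, 0, 0, 0.1, 0, -0.05, 0.2, 0, 0, 0, 0.17, 0, -0.05, 0.2, 0, 0, 0, 0.24, 0, -0.05, 0.2, 0, 0, 0, 0.31, 0, -0.05, 0.2, 0, 0, 0, 0.36, 0, -0.05, 0.2, 0, 0, 0, 0.4, 0, -0.05, 0.2, 0, 0, 0, 0.4, 0, -0.05, 0.2, 0, 0, 0, 0.4, 0, -0.05, 0.2, 0, 0, 0, 0.4, 0, -0.05, 0.2]
}}

```text
t: 27.27
ee_pos: [0.6093, 0.0766, 0.2837]
eef_rot: [0.0, 0.767, 0.642, -0.0]
ft_force: [0.1, 0.2, -0.6]
opening: 0.0704
grasp_force: 0.0
```

Run:
```python
from top import *
from scipy.optimize import least_squares
P,C=fuse(1)
Pa=np.vstack(P);Ca=np.vstack(C)
cv2.imwrite('pics/top7.png',ortho(Pa,Ca,.35,.75,-.4,.4))
t=np.radians(46.25);cs,s=np.cos(t),np.sin(t)
def fit(q):
    f=lambda a:np.hypot(q[:,0]-a[0],q[:,1]-a[1])-a[2]
    return least_squares(f,[*q[:,:2].mean(0),.03],loss='soft_l1',f_scale=.002).x.round(4)
for i in (0,1):
    d=P[i]-[.537,-.2185,0];X=d[:,0]*cs+d[:,1]*s;Y=-d[:,0]*s+d[:,1]*cs;L=np.stack([X,Y,d[:,2]],1)
    g=lambda x,y,r,a,b:L[(np.hypot(X-x,Y-y)<r)&(L[:,2]>a)&(L[:,2]<b)]
    for n,a in dict(tub=(-.079,.041,.05,.07,.09),cup=(.02,.034,.045,.053,.062),bottle=(.099,.041,.04,.05,.088)).items(): print(n,fit(g(*a)),'top',np.percentile(g(*a[:3],.045,.2)[:,2],99).round(4))
    q=g(0,-.054,.08,.06,.1);print('bow',cv2.minAreaRect(q[:,:2].astype(np.float32)),np.median(q[:,2]))
    q=L[(abs(X)<.1)&(Y<-.018)&(Y>-.09)&(L[:,2]>.036)&(L[:,2]<.05)];print('block',cv2.minAreaRect(q[:,:2].astype(np.float32)))
    p=P[i]
    for n,x,y,R,lo,hi in [('pump',.575,.356,.04,.02,.085),('scoop',.403,.092,.04,.03,.046)]:
        print(n,fit(p[(np.hypot(p[:,0]-x,p[:,1]-y)<R)&(p[:,2]>lo)&(p[:,2]<hi)]))
print(readout.get_obs()['ee_pos'])
```

```text
tub [-0.0773  0.0423  0.0301] top 0.0994
cup [0.0221 0.0332 0.0305] top 0.0698
bottle [0.0992 0.0447 0.0231] top 0.1265
bow ((0.0007793828845024109, -0.02081272378563881), (0.09307006746530533, 0.10932264477014542), 89.98220825195312) 0.0829205682400399
block ((-0.0023128166794776917, -0.057959649711847305), (0.06387805938720703, 0.19203971326351166), 89.90927124023438)
pump [0.574  0.3567 0.0227]
scoop [0.4032 0.0938 0.0279]
tub [-0.0772  0.0403  0.0301] top 0.0945
cup [0.0195 0.0314 0.0302] top 0.0642
bottle [0.098  0.0416 0.0227] top 0.1218
bow ((-0.0042150504887104034, -0.020442552864551544), (0.09121716767549515, 0.10760849714279175), 89.13371276855469) 0.08112417678184769
block ((-0.003656238317489624, -0.05560583621263504), (0.05485210567712784, 0.13053156435489655), 87.81414794921875)
pump [0.5749 0.3549 0.0225]
scoop [0.4029 0.0901 0.0283]
[0.60934152 0.07608343 0.28384693]
```

View pics/top7.png

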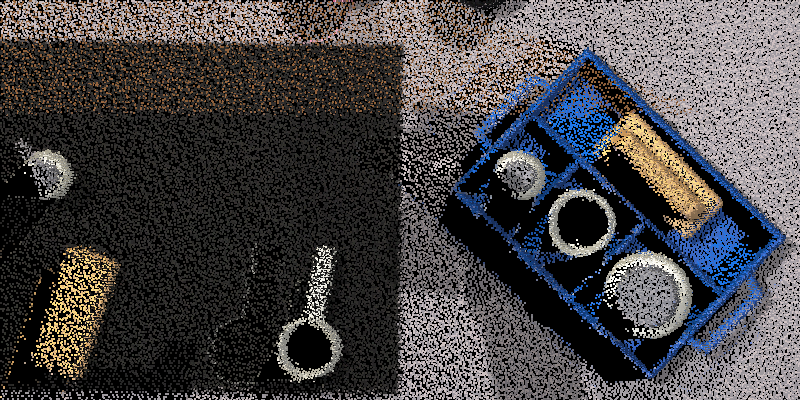

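The map shows brush (665,175), tub (648,293), cup (582,223) and bottle (520,175) each in its own compartment, and the fits are within tolerance. The three look-alikes have not moved. Handing in.

```bash
python3 -c "
from bench import ticket;print(ticket.sign_off())"
```

```text
the job is handed in; nothing more can be done
None
```

The caddy is packed and handed in at about 27 s: the bow brush, tub, cup and capped bottle each measured in place in their own compartments, and the pump bottle, scoop and flat brush were left where they were; the sign-off returned no verdict.

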